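# Set the shaft lock of the proofing press

## Task

Lock the press shaft: with the fingertips, gently push the black peg of the red slotted disc round until its slot lines up with the steel bar, then gently push the bar by its blue plate through the disc and into the keeper until it is fully home. Pinch and lift nothing, and leave the cup, the eraser and the small crayon box where they stand.

Things in the scene. Friction and masses are not known exactly. Their poses are not given: they have to be found in the camera images.
- lock_base: Shaft lock, fixed to the table: dark steel plate 355 x 100 x 8 mm (x -260 to +95, y +-50 mm) carrying a grey rail, guide and keeper. Origin on the table top under the disc's axis; +x is the way the bar is pushed, z up. The rail (channel 17 mm wide, floor 17 mm, walls 27 mm above the table) runs along y = 0 from x -252 to -46 mm. Bolt heads up to 14 mm.
- guide_rear (a point): Middle of the top rear edge of the grey guide, a roof 40 mm wide over the last 50 mm of the rail (x -96 to -46 mm of lock_base); 36 mm above the table. The bar is fully home when its blue plate meets this end.
- keeper_mouth (a point): Middle of the keeper's opening facing the disc, 23 mm above the table, at x +48 mm of lock_base. The keeper is a grey roofed block 36 mm long, 45 mm wide, top 36 mm above the table, with a passage 21 mm wide for the bar's nose.
- lock_disc (a joint): Angle (rad) of the red slotted disc, anticlockwise from above. Disc 80 mm across, top 34 mm above the table, upright axis at lock_base's origin; slot 20 mm wide through its centre. At 0 and at 3.14 alike the slot is in line with the bar: at 0 the peg is on lock_base's +y side, at 3.14 on its -y side. Starts at 0.5 to 2.6, turns -0.7 to 3.84, stays where left, resists with 0.06 N m.
- disc_peg (a point): Middle of the black upright peg on the disc: 12 mm thick, 30 mm from the disc's axis, at right angles to the slot. It stands from 34 to 67 mm above the table; this point is 52 mm above it. It yields to about 2 N along its circle and jams if pressed toward or away from the axis.
- lock_bar: The loose steel locking bar with its blue push plate, 0.2 to 0.4 kg. Origin on its underside below the front face of the plate, 17 mm above the table; its x runs toward the nose, along lock_base's x.
- bar_push (a point): Centre of the rear face (to be pushed) of the blue plate at the tail of the loose steel bar: plate 36 mm wide, 8 mm thick, 29 to 66 mm above the table, this point 50 mm. The bar slides in the rail along lock_base's +x with 1 to 5 N; fully home, this point is at x = -104 mm of lock_base.
- bar_nose (a point): Middle of the bar's front end, 174 mm ahead of bar_push. Bar 14 mm wide, 12 mm high, its first 10 mm narrowed to 9 mm. Starts inside the guide at x -70 to -50 mm of lock_base; with the bar home it is in the keeper at x = +70 mm.
- cup: Bystander: clear plastic mixing cup, 69 mm across, 88 mm high, standing on the table; origin at the centre of its underside.
- eraser_block: Bystander: off-white eraser, 21 x 42 x 12 mm, lying on the table; origin at the centre of its underside.
- crayon_box: Bystander: small white crayon box, 44 x 53 x 19 mm, lying on the table; origin at the centre of its underside.

How it is judged (in metres and radians):
On the way:
1. the disc's slot is lined up with the bar (within 0.17 rad) before the bar is halfway through it ((value of joint lock_disc between -0.17 and 0.17 rad or value of joint lock_disc between 2.97159 and 3.31159 rad) and x of bar_nose in the frame of lock_base below 0 m), for 0.1 s.
At the end, for the whole second after the job is handed in: The bar is through the slot, its nose in the keeper within 5 mm of fully home, within 8 mm of the centre line and 14 to 30 mm above the table, the push plate not raised over 6 mm; the slot is within 0.17 rad of the bar; the bystanders are within 15 mm of where they stood (x of bar_nose in the frame of lock_base above 0.065 m and z of bar_nose in the frame of lock_base between 0.014 and 0.03 m and y of bar_nose in the frame of lock_base between -0.008 and 0.008 m and (value of joint lock_disc between -0.17 and 0.17 rad or value of joint lock_disc between 2.97159 and 3.31159 rad) and z of bar_push in the frame of lock_base below 0.056 m and distance of each of cup, eraser_block, crayon_box from where it was at the start of the episode below 0.015 m); the robot touches nothing.
It fails at once if the bar is lifted out of its rail (z of bar_push in the frame of lock_base above 0.062 m or z of bar_nose in the frame of lock_base above 0.035 m).
It fails at once if the bar is pinched or pushed hard (over 40 N) (contact force between the fingers and lock_bar above 40 N).
It fails at once if the disc or its base is pinched or pushed hard (over 40 N) (contact force between the fingers and lock_base above 40 N).
It fails at once if the cup, the eraser or the crayon box is moved or lifted (distance of any of cup, eraser_block, crayon_box from where it was at the start of the episode above 0.015 m).
It also fails if it takes over 51 s, if anything falls off the work surface, if the arm or the gripper's body presses on something with over 40 N, if the wrist force passes 120 N, or if a joint passes its speed limit or range.

## Robot

A 6-joint arm with a two-finger parallel gripper is mounted at the origin on a cart in front of the work surface, level with it; the furniture and walls round the work are solid. World frame = base frame: x ahead of the robot, y to its left, z up, the work surface at z = 0. Lengths are in mm, angles in rad, forces in N, time in s.
With the tool pointing down it reaches from about 425 to 1125 mm from the base axis. Payload 14.9 kg.
Tool frame: the origin (TCP) lies on the centre line of the jaws, within the pads' length; the fingertips stand 19 mm ahead of it and the grasp point (between the pads) is the TCP; z points along the fingers, x is the direction in which the jaws open and shut, and the axes are right-handed (so a half turn about z gives the same grasp; the last joint's range is limited). The gripper opens to 91 mm and grips with 3 to 60 N. Pads are 32 mm wide; open, the fingers measure 118 mm over their backs; the gripper's body (76 mm by 178 mm) begins 60 mm behind the grasp point.
Start: joints at [1.299, 0.379, 1.734, -0, 1.028, -0.033], TCP at [165.582, 680.147, 232.932] pointing down, gripper open.
Joint ranges: [-2.77, 2.77], [-0.74, 2.19], [0, 2.66], [-1.06, 4.2], [0.31, 2.87], [-3.08, 3.08]. Speed limits (rad/s): [1.89, 1.89, 2.39, 3.14, 3.14, 3.14].

## Interface

Orientations are given as a 3x3 rotation matrix whose columns are the frame's x, y, z axes.
In Python, from station import movep, move_straight, goto_joints, grip, pause, ik, get_obs, get_image, Unreachable, job_done gives the robot as it stands. The module is installed in compiled form; this text tells all that it offers. Calls block until the motion is done:
- movep(position, orientation): joint-space move of the TCP to a pose.
- move_straight(position, feed=150, attitude=None, contact_N=None): straight line of the TCP; attitude=None keeps the orientation; feed is the mean speed in mm/s. With contact_N (N) it stops when the force on the tool has changed by that much, and returns True; else False.
- goto_joints(angles): joint-space move.
- grip(opening): finger opening in mm; the grip force is fixed at half the most; returns when the fingers have stopped.
- pause(seconds).
- ik(position, orientation): joint angles nearest the present ones, or None.
- get_obs(): the state.
- get_image(name): name is "side" or "top" or "wrist"; returns a dict with "frame" (384x512x3 uint8, red, green, blue), "depth" (384x512 float32, mm along the optical axis (not along the pixel's ray), 0 where there is no reading), "intrinsics" (3x3 intrinsics, pixels), "k1" (the pictures are not rectified: a ray, as slopes to the right and down, at radius r is drawn at 1 + k1 r^2 times it, then the intrinsics apply), "extrinsics" (4x4, takes a point from camera to world coordinates); the wrist camera has in their place "mount" (4x4, takes a point from camera to tool coordinates, whose origin is the TCP and whose axes are the tool frame's). Camera axes: x right, y down, z forward; pixel columns grow to the right and rows downward; lengths in mm; the calibration is good to about 2 mm. A picture is of the moment at which its call begins: read the wrist's pose just before it.
A pose or a line that the arm cannot do raises Unreachable and nothing moves.
- job_done(): hands the job in, once; it reports no verdict.
The state is a dict: "t": time; "joints": joint angles; "qvel": joint speeds; "joint_efforts": joint torques, N m; "tcp_pos": TCP position; "ee_rot": TCP orientation; "contact_force": force on the tool from outside, world axes, zero at the start; "wrist_torque": the same for the moment, N m; "opening": finger opening in mm.
Only numpy, scipy, OpenCV 4.12 (cv2) and the standard library are available. Lean on these libraries where they do the work, as an engineer would, in place of code of your own. Each camera call takes 0.05 s, during which the arm holds its last target. There are 200 camera calls.

## Working session

There is one attempt and no reset: what is moved stays moved. The work goes in short steps, each a Python script; the robot and the scene stay as the last script left them, time stands still between calls to the robot, and variables do not carry over. Pictures are saved under pics/ and viewed, about 8 in all and at most 12, crops included, and the job is handed in when it is done.

```bash
mkdir -p pics
cat > h.py <<'E'
import numpy as np, cv2
from station import *
def snap(name,fn):
    o=get_obs(); im=get_image(name)
    if name=="wrist":
        T=np.eye(4);T[:3,:3]=o["ee_rot"];T[:3,3]=o["tcp_pos"];E=T@np.array(im["mount"])
    else: E=np.array(im["extrinsics"])
    cv2.imwrite("pics/%s.png"%fn,im["frame"][:,:,::-1])
    np.savez("pics/%s.npz"%fn,f=im["frame"],d=im["depth"],K=im["intrinsics"],k1=im["k1"],E=E)
def load(fn): return np.load("pics/%s.npz"%fn)
def rays(D,uv):
    uv=np.array(uv,float).reshape(-1,1,2);k=float(D["k1"])
    return cv2.undistortPoints(uv,D["K"],np.array([k,0,0,0,0.])).reshape(-1,2)
def onz(D,uv,z):
    r=rays(D,uv);E=D["E"];d=np.c_[r,np.ones(len(r))]@E[:3,:3].T;c=E[:3,3]
    return c+d*((z-c[2])/d[:,2])[:,None]
def cloud(D):
    h,w=D["d"].shape;v,u=np.mgrid[:h,:w];r=rays(D,np.c_[u.ravel(),v.ravel()]);z=D["d"].ravel()
    P=np.c_[r*z[:,None],z]@D["E"][:3,:3].T+D["E"][:3,3]
    P[z==0]=np.nan
    return P.reshape(h,w,3)
E
python3 - <<'E'
from h import *
snap("top","t1");snap("side","s1")
a=cv2.imread("pics/t1.png");print(load("t1")["E"].round(2),get_obs()["t"],get_obs()["ee_rot"])
E
```

```text
[[-1.0000e-02 -1.0000e+00  7.0000e-02  4.9001e+02]
 [-1.0000e+00  1.0000e-02 -1.0000e-02  9.7600e+00]
 [ 0.0000e+00 -7.0000e-02 -1.0000e+00  9.4339e+02]
 [ 0.0000e+00  0.0000e+00  0.0000e+00  1.0000e+00]] 0.1 [[ 2.36503600e-01  9.71630580e-01 -2.51882753e-04]
 [ 9.71630093e-01 -2.36503734e-01 -9.72985487e-04]
 [-1.00495366e-03 -1.46222925e-05 -9.99999495e-01]]
```

View pics/t1.png

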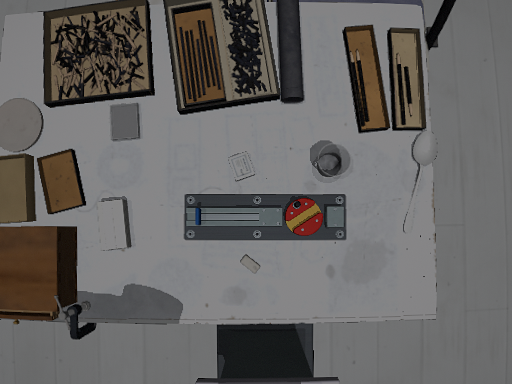

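View pics/s1.png

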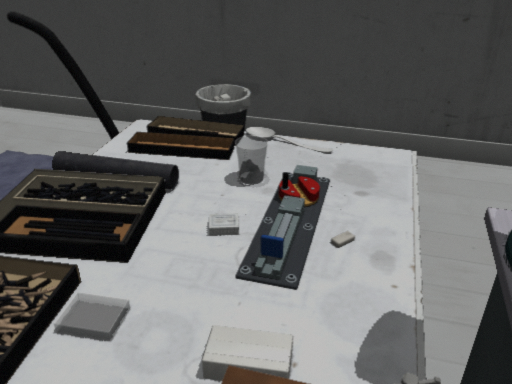

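The top view shows the plate spanning about (184,194)–(346,239). The disc is at (304,217), with its peg at (297,204) on the lock's +y side, so the angle is about 0.5. The blue plate is at (198,215), the cup at (328,158) and the eraser at (250,264). The side view shows nothing in the way above the lock. Next I'll look from close by with the wrist camera.

Run:
```python
from h import *
D=load("t1")
print(onz(D,[[190,200],[257,200],[340,200],[190,234],[257,234],[340,234]],12).round(0))
print(onz(D,[[304,217],[297,204],[198,215],[328,158]],[34,67,66,88]).round(0))
x=np.array([0,-1,0.]);R=np.c_[[1,0,0],[0,-1,0],[0,0,-1]].astype(float)
im=get_image("wrist");print(np.array(im["mount"]).round(2))
c=onz(D,[[265,217]],30)[0]
print(c)
for RR in (R,R@np.diag([-1,-1,1])): print(ik([c[0],c[1],330],RR))
```

```text
[[ 551.  163.   12.]
 [ 550.   17.   12.]
 [ 548. -164.   12.]
 [ 477.  163.   12.]
 [ 476.   18.   12.]
 [ 474. -163.   12.]]
[[ 511.  -82.   34.]
 [ 537.  -65.   67.]
 [ 517.  138.   66.]
 [ 628. -128.   88.]]
[[   1.     -0.      0.     -1.05]
 [   0.      0.95    0.3   -85.46]
 [  -0.     -0.3     0.95 -151.03]
 [   0.      0.      0.      1.  ]]
[5.12169016e+02 2.77898851e-01 3.00000000e+01]
[-4.49659028e-02 -3.69783675e-02  2.03661268e+00 -4.44089210e-16
  1.14195834e+00 -4.49659028e-02]
None
```

Run:
```python
from h import *
R=np.c_[[1,0,0],[0,-1,0],[0,0,-1]].astype(float)
movep([512,55,300],R);grip(0);pause(.2)
snap("wrist","w1");o=get_obs();print(o["t"],o["tcp_pos"],o["opening"])
```

```text
4.3083 [511.98051737  54.99787859 299.9598011 ] 0.5134810648742989
```

View pics/w1.png

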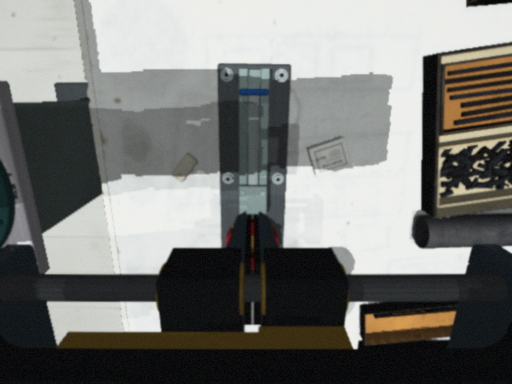

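The wrist view shows bolts at (228,75), (281,75), (228,178) and (278,178), and the plate's top edge at about (254,92). The fingers hide the disc, so I'll shift toward −y.

Run:
```python
from h import *
R=np.c_[[1,0,0],[0,-1,0],[0,0,-1]].astype(float)
move_straight([512,-110,260],feed=200);pause(.2)
snap("wrist","w2");print(get_obs()["t"])
D=load("w1");print(onz(D,[[228,75],[281,75],[228,178],[278,178]],13).round(1));print(onz(D,[[254,90]],66))
cv2.imwrite("pics/w2c.png",cv2.resize(cv2.imread("pics/w2.png")[0:270,120:390],None,fx=2.2,fy=2.2,interpolation=cv2.INTER_CUBIC))
```

```text
5.5583
[[479.  162.7  13. ]
 [550.  162.7  13. ]
 [475.6  19.7  13. ]
 [549.5  19.6  13. ]]
[[513.48830821 142.90806487  66.        ]]
```

View pics/w2c.png

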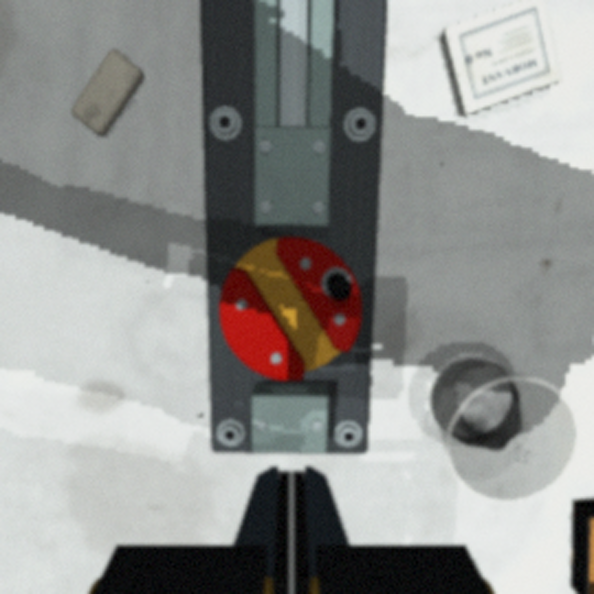

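In this view the disc is centred at crop (291,309) with the peg top at (338,284). The guide's rear corners are (254,126) and (330,126), and the keeper's near edge is at y≈392.

Run:
```python
from h import *
D=load("w2")
def p(c,z): return onz(D,np.array(c,float)/2.2+[120,0],z).round(1)[:,:2]
print("bolts",p([[225,122],[360,123],[230,432],[348,434]],13))
print("guide",p([[254,126],[330,126],[254,224],[330,224]],36))
print("keeper",p([[252,392],[329,392]],36))
print("disc",p([[291,309]],34),"peg",p([[338,284]],67))
f=load("w2")["f"].astype(int);m=((f[...,0]>120)&(f[...,1]<60)).astype(np.uint8)
m[150:]=0
m=((f[...,0]>f[...,2]+60)).astype(np.uint8);m[180:]=0;m[:90]=0;m[:,:200]=0;m[:,295:]=0
c=max(cv2.findContours(m,0,2)[0],key=cv2.contourArea);e=cv2.fitEllipse(c);print(e,onz(D,[e[0]],34))
y=(m>0)&(f[...,1]>f[...,0]*.5);v,u=np.nonzero(y);P=onz(D,np.c_[u,v],22)[:,:2]
w,V=np.linalg.eigh(np.cov(P.T));print(len(u),P.mean(0),V[:,1],w)
D=load("w1");f=D["f"].astype(int);m=(f[...,2]>f[...,0]+50);v,u=np.nonzero(m);print(u.min(),u.max(),v.min(),v.max())
print(onz(D,[[u.min(),v.min()],[u.max(),v.min()]],66))
```

```text
bolts [[ 475.6   18.3]
 [ 549.2   17.8]
 [ 473.8 -159.8]
 [ 547.2 -161.1]]
guide [[492.5  13.8]
 [531.6  13.9]
 [491.8 -34.8]
 [532.4 -34.7]]
keeper [[ 489.3 -127.8]
 [ 533.5 -127.8]]
disc [[511.6 -80.4]] peg [[535.2 -63.1]]
((249.91818237304688, 140.7218780517578), (60.85799789428711, 62.48577117919922), 161.73828125) [[508.75131995 -80.76680365  34.        ]]
947 [509.73888053 -79.97559463] [-0.52678705  0.8499973 ] [ 37.20179428 505.10050909]
240 267 89 94
[[496.78582712 144.05418768  66.        ]
 [528.99549296 144.04505806  66.        ]]
```

Fit: the axis is at about (511.5, −81), with lock +x = (−0.011, −1). The guide and keeper edges agree within 1 mm and the peg radius comes out at 29.7 mm. θ ≈ 0.6, and the plate's rear face is at y≈144, so the nose is at about −51. Now I'll push the peg.

```bash
cat >> h.py <<'E'
O=np.array([511.5,-81.0]);a=0.011
X=np.array([-np.sin(a),-np.cos(a)]);Y=np.array([np.cos(a),-np.sin(a)])
RT=np.c_[np.r_[Y,0],np.r_[X,0],[0,0,-1]]
def W(x,y,z): return np.r_[O+x*X+y*Y,z]
def tolock(p): d=np.array(p)[:2]-O; return d@X,d@Y
E
python3 - <<'E'
from h import *
movep(W(-55,28,150),RT)
print(move_straight(W(-55,28,61),feed=80,contact_N=15))
f0=get_obs()["contact_force"]
for x in (-45,-38,-32,-28,-25,-22.5):
    h=move_straight(W(x,28,61),feed=25,contact_N=15);o=get_obs()
    print(x,h,np.round(tolock(o["tcp_pos"]),1),(o["contact_force"]-f0).round(1),round(o["t"],1))
    if h: break
snap("top","t2")
i=cv2.imread("pics/t2.png")[170:260,170:360];cv2.imwrite("pics/t2c.png",cv2.resize(i,None,fx=4,fy=4,interpolation=cv2.INTER_CUBIC))
E
```

```text
False
-45 False [-44.9  28. ] [ 0.9 -0.2 -0.8] 8.0
-38 False [-37.8  27.9] [ 1.1 -0.6 -0.4] 8.4
-32 False [-31.7  28.5] [ 3.9  0.2 -1.6] 8.8
-28 False [-27.8  29.2] [6.2 1.8 0.4] 9.1
-25 False [-24.8  29.5] [ 8.6  0.8 -1.3] 9.4
-22.5 False [-22.3  29.6] [ 9.1  2.1 -0.5] 9.6
```

Run:
```python
from h import *
move_straight(W(-32,29,61),feed=60)
move_straight(W(-40,28,150),feed=150)
move_straight(W(29,0,260),feed=250,attitude=RT);pause(.15)
snap("wrist","w3");print(get_obs()["t"])
cv2.imwrite("pics/w3c.png",cv2.resize(cv2.imread("pics/w3.png")[0:270,120:390],None,fx=2.2,fy=2.2,interpolation=cv2.INTER_CUBIC))
D=load("w3");f=D["f"].astype(int)
m=((f[...,0]>f[...,2]+60));m[180:]=0;m[:90]=0;m[:,:200]=0;m[:,295:]=0
y=m&(f[...,1]>f[...,0]*.5);v,u=np.nonzero(y);P=onz(D,np.c_[u,v],22)[:,:2]
w,V=np.linalg.eigh(np.cov(P.T));d=V[:,1]*np.sign(V[:,1]@X);print(len(u),"theta",np.arctan2(d@Y,d@X))
```

```text
11.6167
989 theta -0.014668610638989148
```

View pics/w3c.png

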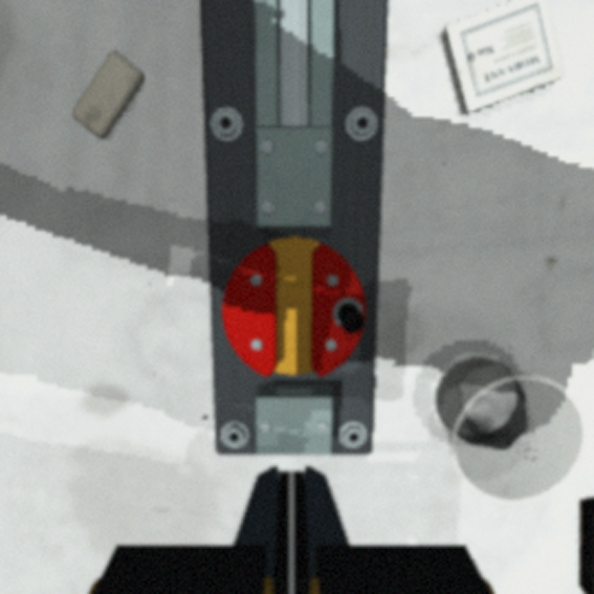

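The disc is aligned: θ is about −0.015 rad and the yellow slot lies in line with the bar. Now I'll push the bar by its plate.

Run:
```python
from h import *
movep(W(-265,0,150),RT)
print(move_straight(W(-265,0,63),feed=80,contact_N=15))
f0=get_obs()["contact_force"]
for x,fd in ((-238,30),(-200,30),(-185,25),(-165,25),(-140,25),(-124,20),(-108,10)):
    h=move_straight(W(x,0,63),feed=fd,contact_N=14);o=get_obs()
    print(x,h,np.round(tolock(o["tcp_pos"]),1),(o["contact_force"]-f0).round(1),round(o["t"],1))
    if h: break
```

```text
False
-238 False [-238.   -0.] [-0.3  0.5 -0.6] 15.1
-200 False [-200.1    0. ] [ 0.3 -0.   0.2] 16.5
-185 False [-184.9   -0. ] [-0.1 -0.3 -0.1] 17.3
-165 False [-165.    0.] [-0.2 -0.3 -0.4] 18.2
-140 False [-1.4e+02 -1.0e-01] [ 0.9  0.5 -0.5] 19.4
-124 False [-123.9   -0.2] [1.6 0.9 0.2] 20.3
-108 True [-121.5   -0. ] [-0.   4.5  2.9] 20.9
```

Run:
```python
from h import *
f0=get_obs()["contact_force"]
h=move_straight(W(-112,0,63),feed=8,contact_N=12);o=get_obs();print(h,np.round(tolock(o["tcp_pos"]),1),o["contact_force"].round(1))
move_straight(W(-150,0,63),feed=60)
move_straight(W(-150,0,150),feed=150)
move_straight(W(15,0,260),feed=250);pause(.15)
snap("wrist","w4");print(get_obs()["t"])
cv2.imwrite("pics/w4c.png",cv2.resize(cv2.imread("pics/w4.png")[0:270,120:390],None,fx=2.2,fy=2.2,interpolation=cv2.INTER_CUBIC))
```

```text
True [-121.5   -0. ] [0.6 4.4 2.4]
23.8083
```

View pics/w4c.png

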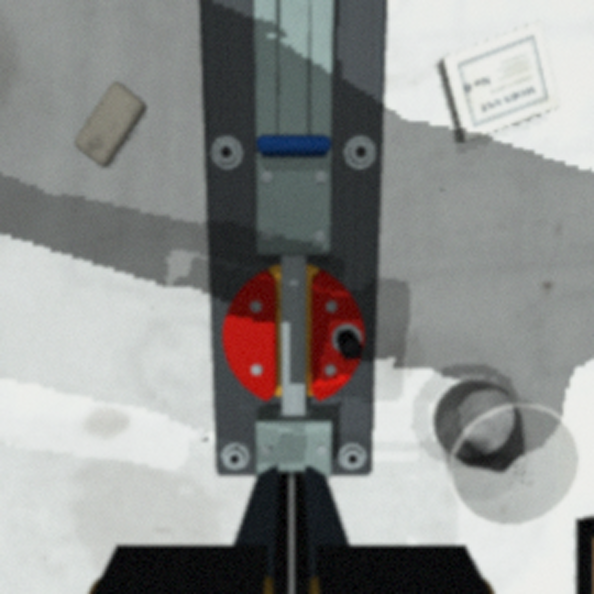

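Run:
```python
from h import *
D=load("w4")
q=lambda c,z:[np.round(tolock(p),1) for p in onz(D,np.array(c,float)/2.2+[120,0],z)]
print("plate top rear",q([[293,135]],66),"top front if 66",q([[293,150],[293,157]],66),"bar end @29",q([[293,415]],29),"keeper",q([[293,421]],36),"guide front",q([[293,252]],36))
C=cloud(D);b=D["f"].astype(int);m=(b[...,2]>b[...,0]+50);P=C[m];print(np.nanmin(P,0),np.nanmax(P,0))
Z=C[:,:,2]; u=int(293/2.2+120)
for v in range(55,80): print(v,np.round(tolock(C[v,u]),1),Z[v,u].round(1),b[v,u])
```

```text
plate top rear [array([-102.4,   -0.5])] top front if 66 [array([-95.7,  -0.5]), array([-92.6,  -0.5])] bar end @29 [array([47.6, -0.3])] keeper [array([49.1, -0.4])] guide front [array([-46.5,  -0.4])]
[495.13991607  14.77505569  63.10281815] [528.67246903  21.08155497  68.53105666]
55 [-114.3   -0.6] 15.0 [ 88 103 100]
56 [-113.    -0.6] 16.5 [ 86 100  97]
57 [-111.9   -0.6] 16.4 [ 90 106 102]
58 [-110.7   -0.6] 17.2 [ 91 102 102]
59 [-109.7   -0.6] 17.0 [ 88 102  99]
60 [-108.5   -0.6] 17.6 [80 92 94]
61 [-107.5   -0.6] 16.3 [49 67 83]
62 [-101.9   -0.7] 64.6 [24 50 90]
63 [-100.7   -0.7] 66.8 [ 23  50 101]
64 [-99.7  -0.7] 66.8 [ 22  53 101]
65 [-98.9  -0.7] 64.8 [ 25  55 102]
66 [-97.9  -0.7] 64.9 [17 47 92]
67 [-97.   -0.7] 64.7 [14 42 83]
68 [-96.   -0.7] 64.6 [13 36 69]
69 [-95.   -0.7] 64.1 [12 29 52]
70 [-95.   -0.7] 51.4 [17 30 44]
71 [-95.1  -0.6] 33.7 [40 50 54]
72 [-93.9  -0.6] 36.9 [66 75 76]
73 [-92.9  -0.6] 35.2 [76 86 84]
74 [-91.9  -0.6] 34.4 [76 88 88]
75 [-90.8  -0.6] 34.3 [75 88 85]
76 [-89.7  -0.6] 33.8 [73 84 81]
77 [-88.5  -0.6] 36.1 [78 91 87]
78 [-87.5  -0.6] 35.1 [ 91 105 104]
79 [-86.4  -0.6] 35.6 [ 86 101  98]
```

The plate's rear face is at about −103 mm and its front sits against the guide's end with no gap. The bar passes through the slot into the keeper, and the arm is clear of everything. Handing in.

Run:
```python
from h import *
snap("top","t4")
d=np.abs(load("t4")["f"].astype(int)-load("t1")["f"]).max(2)
for n,(u,v) in dict(cup=(328,158),eraser=(250,264),crayon=(241,166)).items(): print(n,d[v-12:v+12,u-12:u+12].mean())
print(get_obs()["t"],get_obs()["contact_force"].round(1));job_done()
```

```text
cup 42.515625
eraser 16.09027777777778
crayon 40.998263888888886
23.8583 [-0.7 -0.2 -0.1]
the job is handed in; nothing more can be done
```

The press shaft is locked as far as my checks show, and I handed the job in at about 24 s. With the fingers closed, I pushed the peg round to line the disc's slot up with the bar. I then pushed the blue plate along the rail until it met a firm stop. Nothing was pinched or lifted.

**Last checks**
- **Disc:** the slot measured about −0.015 rad before the bar went in. I did not measure it again afterwards, but the last close picture shows the bar straight through the slot.
- **Bar:** the plate's rear face measured about −102 to −103 mm, against −104 mm for fully home. Its front lies against the guide's end with no gap, and two pushes stopped at the same place. The nose end is hidden under the keeper's roof, so I inferred its position from the plate.
- **Robot:** it stood clear above the lock with no contact force.

**Check that proved nothing:** I compared overhead pictures from before and after to confirm the cup, eraser and crayon box had not moved. They differed, by a mean of 42, 16 and 41 grey levels. This is probably because the arm and its shadow are now over that area, but I did not separate that from real movement. In the close-up wrist pictures before and after the peg push they looked unmoved. In the last one they look shifted only by the camera's own move. The fingers never went near them.

**Odd reading:** during the peg push there was a sideways force of up to about 9 N. That is more than I expected for the peg, but well under the 40 N limit.

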